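# Set up the fold-over sorting ramp of a parts box

## Robot

A 7-joint arm with a two-finger parallel gripper is mounted at the origin on the work surface. World frame = base frame: x ahead of the robot, y to its left, z up, the work surface at z = 0. Lengths are in m, angles in rad, forces in N, time in s.
With the tool pointing down it reaches from about 0.425 to 0.925 m from the base axis. Payload 6.8 kg.
Tool frame: the origin (TCP) lies at the very end of the fingers, on their centre line; the grasp point (between the pads) lies 19 mm behind it; z points along the fingers, y is the line along which they close (so a half turn about z gives the same grasp; the last joint's range is limited). The gripper opens to 85 mm and grips with 20 to 120 N. Pads are 22 mm wide; open, the fingers measure 114 mm over their backs; the gripper's body (76 mm by 85 mm) begins 54 mm behind the grasp point. The pads swing forward as they close: fully open they stand 13 mm farther back than shut.
Start: joints at [-1.265, 0.477, 0.022, 1.555, -0.011, 1.109, -0.083], TCP at [0.271, 0.618, 0.231] pointing down, gripper open.
Joint ranges: [-2.96, 2.96], [-0.34, 2.1], [-1.41, 1.46], [0.24, 2.44], [-1.37, 4.51], [0.17, 1.92], [-2.96, 2.96]. Speed limits (rad/s): [2.39, 2.39, 3.14, 3.14, 3.14, 3.14, 3.14].

## Interface

Orientations are given as a rotation vector (axis times angle).
In Python, from bench import get_obs, viewer, r gives the robot as it stands. The module is installed in compiled form; this text tells all that it offers.
- The arm moves only by the tool play_rows, never from a script. Its argument "commands" is a list that holds one entry, the list of rows, each a list of 5 numbers: the gripper's target within -1 to 1 (shut at 1, half-way at 0, fully open at -1), then the shift along the tool's x, y, z scaled (see below), then the turn about the tool's z scaled (see below). A call has 1 to 12 rows; each row is the pose to reach, as a shift and turn from the pose commanded when the call began, along the tool's axes at that moment; what a row does not reach only later rows make up. The controller multiplies each number of a shift by 0.2 m and each number of a turn by pi/2 rad. A row lasts 1/12 s, in which the tool goes at most 41.7 mm and 7.16 degrees, less where a joint would pass 70% of its speed; a pose out of reach is approached as far as the arm can. A call with a number of a shift or a turn outside -1 to 1 is refused whole. A call with a gripper value outside its range is refused whole. The fingers move at their own pace and stop on an object; "grip_force" is the grip in N (left out, the last holds). Time passes only in rows, so rows that repeat a pose let the fingers close. It gives the time, the measured TCP pose, the force, the opening and the grip force at its end, in the units of the state.
- get_obs(): the state, without advancing time (a new reading comes with each control period).
- viewer.grab_frame(name): name is "side" or "top"; returns a dict with "pixels" (480x640x3 uint8, red, green, blue), "fovy" (degrees; the focal length in pixels is half the picture's height over the tangent of half this angle, whatever the lens; pixels are square), "cx", "cy" (the principal point, pixels), "distortion" ([k1, k2, p1, p2, k3] as OpenCV has them; the pictures are not rectified), "world_to_cam" (4x4, takes a point from world to camera coordinates). Camera axes: x right, y up, looking along -z (the intrinsics and any distortion apply to the point x, -y, -z); pixel columns grow to the right and rows downward; lengths in m; the calibration is good to about 2 mm. A picture is of the moment at which its call begins. There is no depth.
- r.hand_in(): hands the job in; it is judged then, once.
Trained networks look in a picture, given as the dict that the camera call returned (one of the last four; its "shot" number tells which), for a name from the list of things; names that differ only in an ending like _2 or _b are one class to them, and where a whole thing is asked for, a point or a joint stands for the part that bears it (a point fixed in the world has none). Each returns a list of dicts, best first, with "score" (0 to 1); they miss things now and then, are a little off and sometimes report something else, mostly with a low value. They report only what shows in the picture. A call takes as long as a camera call. They do not tell look-alikes from the thing itself.
- viewer.trace(picture, thing): "pixels" (480x640 bool, what is visible of it) and "rect" ([left, top, right, bottom] in pixels, round what is visible of it).
The state is a dict: "clock": time; "joints": joint angles; "qvel": joint speeds; "tau": joint torques, N m; "tcp_pos": TCP position; "orientation": TCP orientation; "contact_force": force on the tool from outside, world axes, zero at the start; "moment": the same for the moment, N m; "grip_width": finger opening in m; "gripper_force": force on a finger pad.
Only numpy, scipy, OpenCV 4.12 (cv2) and the standard library are available. Lean on these libraries where they do the work, as an engineer would, in place of code of your own. Each camera call takes 0.05 s, during which the arm holds its last target. There are 200 camera calls.

## Task

Set up the sorting ramp on the parts counter: first lift the red ramp stop out of its notch and seat it upright in the very next notch, further from the blue box. Then swing the box's blue lid by its yellow bar all the way over past upright and lower it gently, without letting it drop, until it rests on the stop. Leave the pinion gear, solenoid, spray can and bearing where they stand.

Things in the scene. Friction and masses are not known exactly. Their poses are not given: they have to be found in the camera images.
- rack: Sorting station, fixed, moved and turned between runs; origin at counter height under the middle of the lid hinge. x: along the hinge, away from the robot's side; y: from the hinge across the blue box; z up. All 'rack' numbers are in this frame, mm. Oak base x -100..100, y -160..110, top at z 12. Open blue box x -85..85, y 6..100, rim z 71. At y < 0: two aluminium combs along y.
- notch_next (a point): Middle between the combs at the second notch, where the stop must go: rack x 0, y -75, z 12 (base plate top). The combs lie at x 25..40 and -40..-25; each has 5 round-topped teeth 13 mm wide at y -37.5, -62.5, -87.5, -112.5, -137.5, crests at z 34.5, so notches 12 mm wide, open down to the base plate, lie at y -50, -75, -100, -125.
- lamp (a point): Middle of the underside of the white strip lamp on the station: a beam x -12..38, y -280..280, z 350..373, straight above bar and stop, so a gripper pointing straight down strikes it: reach in under it from the robot's side (-x), tool leaning about 30 to 40 degrees, fingers closing along rack y. Two posts, 14 mm thick, at x 115, y -260 and 260, with arms at z 371 to the beam.
- stop_mid (a point): Red ramp stop, loose, about 120 g, 99 mm tall: point on its middle line 50 mm above its underside. Starts in the notch nearest the box (rack y -50, point at z 62); axes as the rack's. Foot block 42 x 30 x 18 (x, y, z) between the combs, 4 mm play each side; lug bar 84 x 8 x 14 in the notches, 2 mm play each way. Grip tab 42 wide (x), 12 thick (y), from the foot to the rounded top. Lift 25 mm or more to shift.
- lid (a joint): Angle of the blue lid about its hinge, rad: 0 closed and level on the box (its start), 1.57 upright, growing as it swings over to the combs' side; travel ends at 2.95. It swings freely and falls to either side by its own weight (about 0.35 kg). It rests on the stop at about 2.66 with the stop in the second notch (2.46 in the first).
- lid_hinge (a point): Point on the lid's hinge axis, midway along it: rack x 0, y 0, z 75. The axis is parallel to rack x.
- lid_bar (a point): Middle of the lid's yellow grip bar: round, 10 mm thick, along rack x, free between two 8 mm arms at x -42 and 42; 140 mm from the hinge axis. The 4 mm lid panel (same plane) ends 100 mm from the axis, leaving a 35 mm gap for a finger. Closed: rack y 140, z 75; it moves in a circle about the hinge. Pinched lightly across rack y, the bar turns between the fingers as the lid swings.
- pinion_mid (a point): Bystander: steel starter pinion gear, loose, 50 mm across, 42 mm tall; the point is half-way up.
- solenoid_mid (a point): Bystander: dark starter solenoid standing up, loose, 48 mm across, 70 mm tall; the point is half-way up.
- cleaner_mid (a point): Bystander: red spray can, loose, 60 mm across, 170 mm tall; the point is half-way up.
- bearing_mid (a point): Bystander: steel bearing ring lying flat, loose, 60 mm across, 16 mm thick; the point is half-way up.
Not all that is in view belongs to the job. Of the things that look like the part that bears stop_mid, the middle-sized one is meant.

How it is judged:
On the way, in this order (a step that is already met when the one before it is completed fails the run):
1. the stop is lifted out of its notch while the lid is still closed (z of stop_mid in the frame of rack above 0.078 m and value of joint lid below 0.3 rad), for 0.05 s.
2. the stop is seated upright in the next notch, the lid still closed (y of stop_mid in the frame of rack between -0.08 and -0.07 m and x of stop_mid in the frame of rack between -0.008 and 0.008 m and z of stop_mid in the frame of rack between 0.056 and 0.066 m and angle between stop_mid's own z axis and vertical below 0.12 rad and angle between the x axis of stop_mid and the x axis of rack, either way round below 0.2 rad and value of joint lid below 0.3 rad), for 0.2 s.
3. the lid is swung past upright (value of joint lid above 1.7 rad), for 0.05 s.
4. the lid is lowered onto the stop (value of joint lid between 2.6 and 2.72 rad), for 0.2 s.
At the end, for the whole second after the job is handed in: The stop stands upright (within 7 degrees) in the second notch (within 5 mm along the combs, 8 mm across, 5 mm in height, turned less than 11 degrees), and the lid lies still on it at 2.60 to 2.72 rad (all of step 4 and y of stop_mid in the frame of rack between -0.08 and -0.07 m and x of stop_mid in the frame of rack between -0.008 and 0.008 m and z of stop_mid in the frame of rack between 0.056 and 0.066 m and angle between stop_mid's own z axis and vertical below 0.12 rad and angle between the x axis of stop_mid and the x axis of rack, either way round below 0.2 rad and velocity of joint lid between -0.1 and 0.1 rad/s); the robot touches nothing.
It fails at once if the lid is dropped or slammed (faster than 3 rad/s, about 0.4 m/s at its bar) (velocity of joint lid above 3 rad/s or velocity of joint lid below -3 rad/s).
It fails at once if the pinion gear is shifted more than 20 mm or knocked over (distance of pinion_mid from where it was at the start of the episode above 0.02 m or angle between pinion_mid's own z axis and vertical above 0.5 rad).
It fails at once if the solenoid is shifted more than 20 mm or knocked over (distance of solenoid_mid from where it was at the start of the episode above 0.02 m or angle between solenoid_mid's own z axis and vertical above 0.5 rad).
It fails at once if the spray can is shifted more than 20 mm or knocked over (distance of cleaner_mid from where it was at the start of the episode above 0.02 m or angle between cleaner_mid's own z axis and vertical above 0.5 rad).
It fails at once if the bearing is shifted more than 20 mm or knocked over (distance of bearing_mid from where it was at the start of the episode above 0.02 m or angle between bearing_mid's own z axis and vertical above 0.5 rad).
It also fails if it takes over 61 s, if anything falls off the work surface, if the arm or the gripper's body presses on something with over 40 N, if the wrist force passes 120 N, or if a joint passes its speed limit or range.

## Working session

There is one attempt and no reset: what is moved stays moved. The work goes in short steps, Python scripts to look and compute and a tool call to move; the robot and the scene stay as the last step left them, time stands still between calls to the robot, and variables do not carry over. Pictures are saved under pics/ and viewed, at most 10 in all, crops included, and the job is handed in when it is done.

Besides the shell and the picture viewer there is one more tool, called after "Request:" as name([rows], argument=value, ...), one row to a line, values as JSON. play_rows: Moves the arm, as the interface text tells. Shifts and turns lie within -1 to 1; 1 stands for 0.2 m of shift or pi/2 rad of turn. Its arguments: {"type":"object","properties":{"commands":{"type":"array","items":{"type":"array","items":{"type":"array","items":{"type":"number","minimum":-1,"maximum":1}}}},"grip_force":{"type":"number"}},"required":["commands"]}

```bash
mkdir -p pics; ls; cat > h.py <<'E'
import numpy as np,cv2
from scipy.spatial.transform import Rotation as R
from bench import get_obs,viewer,r
def K(f):
    fl=240/np.tan(np.radians(f["fovy"])/2)
    return np.array([[fl,0,f["cx"]],[0,fl,f["cy"]],[0,0,1]]),np.array(f["distortion"],float)
def proj(f,P):
    M=np.array(f["world_to_cam"]);P=np.atleast_2d(P)
    c=(M[:3,:3]@P.T).T+M[:3,3]; c=c*[1,-1,-1]
    k,d=K(f); return cv2.projectPoints(c,np.zeros(3),np.zeros(3),k,d)[0][:,0]
def ray(f,px):
    k,d=K(f);u=cv2.undistortPoints(np.array(px,float).reshape(-1,1,2),k,d)[:,0]
    M=np.array(f["world_to_cam"]);v=np.c_[u[:,0],-u[:,1],-np.ones(len(u))]@M[:3,:3]
    return -M[:3,:3].T@M[:3,3],v/np.linalg.norm(v,axis=1)[:,None]
def save(n,im): cv2.imwrite(f"pics/{n}.png",cv2.cvtColor(im,cv2.COLOR_RGB2BGR))
def onz(f,px,z):
    o,v=ray(f,px); return o+v*((z-o[2])/v[:,2])[:,None]
E
python3 - <<'E'
from h import *
o=get_obs(); print(o); print(R.from_rotvec(o["orientation"]).as_matrix().round(3))
for n in("side","top"):
    f=viewer.grab_frame(n); save(n+"0",f["pixels"])
    M=np.array(f["world_to_cam"]); print(n,f["fovy"],f["cx"],f["cy"],f["distortion"],"cam",(-M[:3,:3].T@M[:3,3]).round(3))
    for t in("rack","stop_mid","lid","lid_bar","pinion_mid","solenoid_mid","cleaner_mid","bearing_mid","lamp"):
        try: print(t,[(np.round(d["rect"]).tolist(),round(d["score"],2)) for d in viewer.trace(f,t)])
        except Exception as e: print(t,e)
E
```

```text
pics
{'clock': 0.0, 'joints': array([-1.26508942,  0.47780966,  0.02239284,  1.55647401, -0.01149594,
        1.10927966, -0.083113  ]), 'qvel': array([-1.20046002e-04,  4.09786768e-04,  3.26109833e-04, -9.55247326e-04,
       -3.25592890e-05, -1.56557985e-03, -1.22556376e-03]), 'tau': array([-1.05643112e-04, -5.96445143e+01,  1.60784427e+00, -2.81204867e+01,
        1.24802714e-02,  9.29331552e-03,  1.13527483e-05]), 'tcp_pos': array([0.27122156, 0.61746086, 0.23031081]), 'orientation': array([-6.45391060e-01, -3.07436434e+00,  2.87321456e-03]), 'contact_force': array([-0.50711595, -1.01544599, -0.34227229]), 'moment': array([-0.01890139, -0.0227456 , -0.01027326]), 'gripper_force': 0.0, 'grip_width': 0.08572132158327918}
[[-0.916  0.402 -0.001]
 [ 0.402  0.916 -0.002]
 [-0.    -0.002 -1.   ]]
side 52.46582096987721 317.637239990433 234.12255867976543 [-0.07706852  0.          0.          0.          0.        ] cam [ 0.222 -0.587  0.787]
rack [([248.0, 108.0, 482.0, 386.0], 0.65)]
stop_mid [([324.0, 370.0, 372.0, 453.0], 0.96), ([369.0, 258.0, 384.0, 288.0], 0.78), ([312.0, 290.0, 
[... 380 characters left out ...]
91 318.8596956846956 224.9224961828743 [-0.1060226  0.         0.         0.         0.       ] cam [0.358 0.078 1.419]
rack [([195.0, 143.0, 461.0, 269.0], 0.78)]
stop_mid [([420.0, 249.0, 442.0, 285.0], 0.78), ([340.0, 218.0, 352.0, 246.0], 0.72), ([307.0, 169.0, 318.0, 179.0], 0.52), ([284.0, 285.0, 306.0, 304.0], 0.17)]
lid [([273.0, 217.0, 328.0, 264.0], 0.77)]
lid_bar [([272.0, 211.0, 330.0, 264.0], 0.87)]
pinion_mid [([360.0, 282.0, 369.0, 299.0], 0.76)]
solenoid_mid [([411.0, 216.0, 429.0, 234.0], 0.63)]
cleaner_mid [([174.0, 212.0, 211.0, 239.0], 0.97)]
bearing_mid [([282.0, 287.0, 304.0, 308.0], 0.7), ([193.0, 139.0, 461.0, 273.0], 0.63)]
lamp [([193.0, 143.0, 462.0, 276.0], 0.57)]
```

View pics/side0.png

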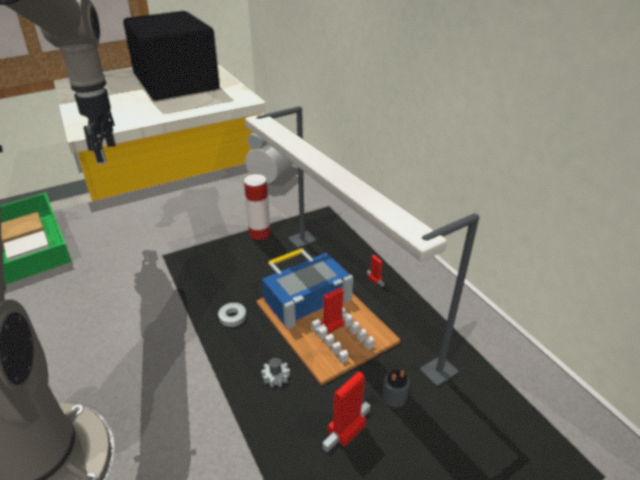

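View pics/top0.png

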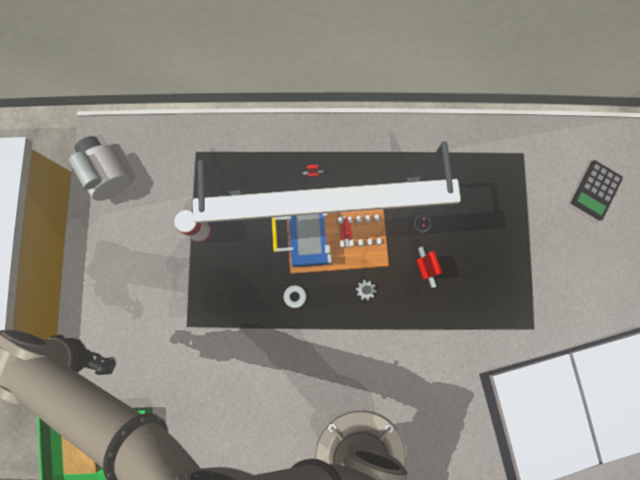

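Side view: bar at (292,257), blue box (308,285), combs (345,340). Look-alikes of the stop: small (377,270), one in the combs (333,310), big one (350,412). The one in the combs is the middle-sized one. I'll check it in a close crop and read the corners from that.

```bash
python3 - <<'E'
from h import *
a=viewer.grab_frame("side")["pixels"][235:395,240:410]; b=viewer.grab_frame("top")["pixels"][200:280,262:397]
A=cv2.resize(a,None,fx=3.5,fy=3.5,interpolation=cv2.INTER_CUBIC)
save("c1",A)
save("c2",cv2.resize(b,None,fx=5.5,fy=5.5,interpolation=cv2.INTER_CUBIC))
E
```

```text
(no output)
```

View pics/c1.png

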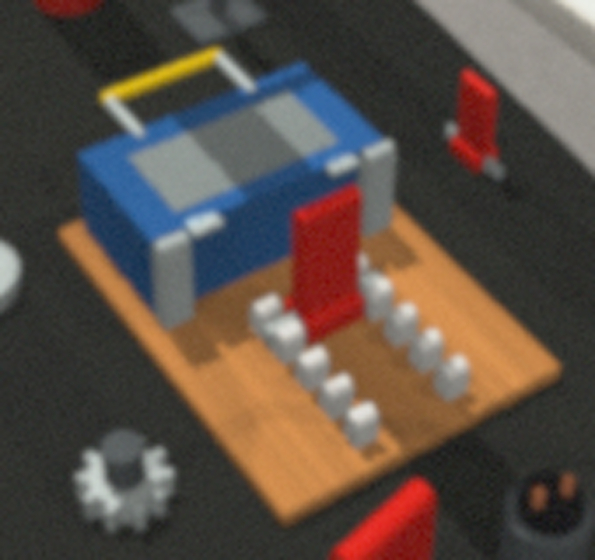

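View pics/c2.png

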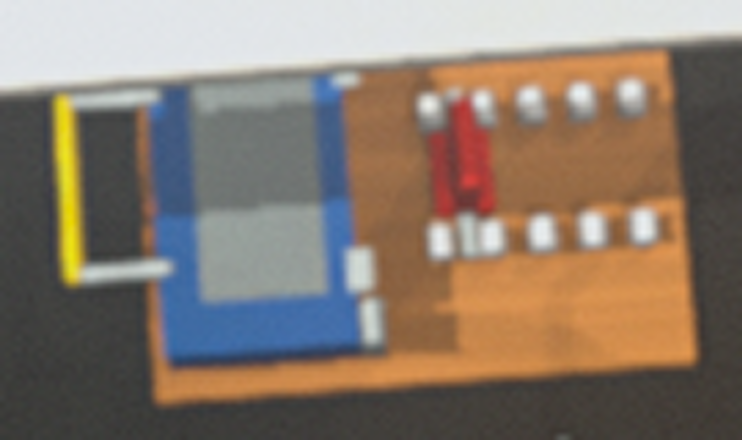

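```bash
cat > fit.py <<'E'
from h import *
from scipy.optimize import least_squares
S=[((-100,-160,12),(287,514)),((100,-160,12),(561,366)),((-100,110,12),(60,232)),((-42,140,75),(106,97)),((42,140,75),(219,52)),
((-32.5,-137.5,34),(362,408)),((-32.5,-112.5,34),(337,380)),((-32.5,-87.5,34),(312,352)),((32.5,-137.5,34),(453,360)),((32.5,-112.5,34),(428,333)),((32.5,-87.5,34),(401,308))]
T=[((-100,110,12),(157,400)),((-100,-160,12),(695,362)),((-42,140,75),(71,276)),((42,140,75),(65,104)),
((-32.5,-137.5,30),(643,228)),((-32.5,-112.5,30),(593,231)),((-32.5,-87.5,30),(543,234)),((32.5,-137.5,30),(632,98)),((32.5,-112.5,30),(580,102)),((32.5,-87.5,30),(532,106))]
fs,ft=viewer.grab_frame("side"),viewer.grab_frame("top")
us=np.array([((p[0]+.5)/3.5+239.5,(p[1]+.5)/3.5+234.5) for _,p in S]);ut=np.array([((p[0]+.5)/5.5+261.5,(p[1]+.5)/5.5+199.5) for _,p in T])
Ps=np.array([p for p,_ in S])/1e3;Pt=np.array([p for p,_ in T])/1e3
def W(q,P): return P@R.from_euler("z",q[3]).as_matrix().T+q[:3]
def res(q): return np.r_[(proj(fs,W(q,Ps))-us).ravel(),(proj(ft,W(q,Pt))-ut).ravel()]
s=least_squares(res,[.6,.1,0,0],loss="soft_l1"); q=s.x
if __name__=="__main__":
    print(q.round(4),np.degrees(q[3])); print(res(q).reshape(-1,2).round(1).tolist())
    np.save("q.npy",q)
    for n,p in dict(stop=(0,-50,62),stoptop=(0,-50,111),next=(0,-75,62),bar=(0,140,75),hinge=(0,0,75),lampA=(13,280,350),lampB=(13,-280,350)).items(): 
        w=W(q,np.array([p])/1e3); print(n,w.round(4),proj(fs,w).round(),proj(ft,w).round())
    # independent two-view stop mid
    for t,z in(("bearing_mid",.008),("pinion_mid",.021),("solenoid_mid",.035),("cleaner_mid",.085),("stop_mid",.06)):
        P=[]
        for f in(fs,ft):
            for d in viewer.trace(f,t)[:3]:
                l=d["rect"]; P.append(onz(f,[(l[0]+l[2])/2,(l[1]+l[3])/2],z)[0][:2].round(3).tolist())
        print(t,P)
E
python3 fit.py
```

```text
[0.5884 0.0891 0.0022 0.0812] 4.651741127768978
[[-1.3, 0.3], [0.5, -0.7], [-1.4, -1.6], [-0.0, -0.2], [-1.0, 0.4], [-0.3, 0.4], [-0.4, 0.2], [-0.2, 0.4], [-0.2, 0.5], [-0.4, 0.5], [0.1, 0.2], [-0.5, 0.3], [0.7, -0.3], [0.5, -0.5], [-0.3, -0.6], [0.2, -0.8], [0.1, -0.6], [-0.0, -0.5], [0.0, -0.6], [0.3, -0.7], [-0.1, -0.7]]
stop [[0.5924 0.0392 0.0642]] [[332. 309.]] [[346. 229.]]
stoptop [[0.5924 0.0392 0.1132]] [[332. 291.]] [[346. 226.]]
next [[0.5944 0.0143 0.0642]] [[339. 316.]] [[355. 228.]]
bar [[0.577  0.2286 0.0772]] [[286. 256.]] [[274. 233.]]
hinge [[0.5884 0.0891 0.0772]] [[319. 290.]] [[327. 229.]]
lampA [[0.5786 0.3692 0.3522]] [[255. 124.]] [[195. 212.]]
lampB [[ 0.624  -0.1889  0.3522]] [[433. 257.]] [[457. 192.]]
bearing_mid [[0.415, 0.168], [0.811, 0.252], [0.413, 0.18], [0.667, 0.088]]
pinion_mid [[0.435, -0.025], [0.435, -0.014]]
solenoid_mid [[0.609, -0.169], [0.605, 0.059], [0.61, -0.167]]
cleaner_mid [[0.597, 0.445], [0.589, 0.445]]
stop_mid [[0.499, -0.183], [0.741, 0.091], [0.584, 0.038], [0.497, -0.184], [0.583, 0.038], [0.743, 0.128]]
```

Request:
play_rows([
  [[-1,-0.66,-0.76,-0.5,-0.31],[-1,-0.66,-0.76,-0.5,-0.31],[-1,-0.66,-0.76,-0.5,-0.31],[-1,-0.66,-0.76,-0.5,-0.31],[-1,-0.66,-0.76,-0.5,-0.31],[-1,-0.66,-0.76,-0.5,-0.31],[-1,-0.66,-0.76,-0.5,-0.31]],
])

```text
clock: 2.28
tcp_pos: [0.3343, 0.4226, 0.3342]
orientation: [-0.104, 3.136, 0.004]
contact_force: [-0.4, -0.2, 0.7]
grip_width: 0.0854
gripper_force: 0.0
```

Request:
play_rows([
  [[-1,-0.23,-0.98,-0.42,-0.01],[-1,-0.23,-0.98,-0.42,-0.01],[-1,-0.23,-0.98,-0.42,-0.01],[-1,-0.23,-0.98,-0.42,-0.01],[-1,-0.23,-0.98,-0.42,-0.01],[-1,-0.23,-0.98,-0.42,-0.01]],
])

```text
clock: 2.78
tcp_pos: [0.3941, 0.2291, 0.4179]
orientation: [-0.128, 3.135, 0.002]
contact_force: [0.2, 0.2, 0.6]
grip_width: 0.0854
gripper_force: 0.0
```

Request:
play_rows([
  [[-1,-0.23,-0.98,-0.6,0],[-1,-0.23,-0.98,-0.6,0],[-1,-0.23,-0.98,-0.6,0],[-1,-0.23,-0.98,-0.6,0],[-1,-0.23,-0.98,-0.6,0],[-1,-0.23,-0.98,-0.6,0],[-1,-0.23,-0.98,-0.6,0]],
])

```text
clock: 3.37
tcp_pos: [0.4568, 0.0383, 0.5382]
orientation: [-0.127, 3.134, 0.0]
contact_force: [-0.5, -0.3, 0.0]
grip_width: 0.0852
gripper_force: 0.0
```

```bash
cat > st.py <<'E'
from h import *
o=get_obs();print(o["clock"],o["tcp_pos"].round(4),"joints",o["joints"].round(3));print(R.from_rotvec(o["orientation"]).as_matrix().round(3).tolist())
m=R.from_rotvec(o["orientation"]).as_matrix()
print("lean",np.degrees(np.arccos(-m[2,2])).round(1),"heading of lean",np.degrees(np.arctan2(m[1,2],m[0,2])).round(1))
E
python3 st.py
```

```text
3.3667 [0.4568 0.0383 0.5382] joints [-0.616 -0.062  0.372  1.548  0.024  1.646  1.409]
[[-0.997, -0.081, 0.005], [-0.081, 0.997, 0.0], [-0.005, -0.0, -1.0]]
lean 0.3 heading of lean 3.6
```

Request:
play_rows([
  [[-1,0,0,-1,0],[-1,0,0,-1,0],[-1,0,0,-1,0],[-1,0,0,-1,0],[-1,0,0,-1,0],[-1,0,0,-1,0],[-1,0,0,-1,0]],
])

```text
clock: 3.95
tcp_pos: [0.4564, 0.0446, 0.6842]
orientation: [-0.14, 3.088, 0.016]
contact_force: [-0.6, -0.5, -0.4]
grip_width: 0.0856
gripper_force: 0.0
```

```bash
python3 st.py
```

```text
3.95 [0.4564 0.0446 0.6842] joints [-0.248  0.002  0.015  1.174 -0.     1.914  1.428]
[[-0.995, -0.091, 0.05], [-0.09, 0.996, 0.012], [-0.051, 0.008, -0.999]]
lean 3.0 heading of lean 13.8
```

Request:
play_rows([
  [[-1,0,0,-1,0],[-1,0,0,-1,0],[-1,0,0,-1,0],[-1,0,0,-1,0],[-1,0,0,-1,0],[-1,0,0,-1,0],[-1,0,0,-1,0]],
])

```text
clock: 4.53
tcp_pos: [0.4502, 0.0421, 0.7076]
orientation: [-0.136, 3.038, 0.029]
contact_force: [-0.0, -0.7, -0.0]
grip_width: 0.0855
gripper_force: 0.0
```

```bash
python3 st.py
```

```text
4.5333 [0.4502 0.0421 0.7076] joints [ 0.035 -0.007 -0.261  1.131 -0.002  1.915  1.434]
[[-0.991, -0.09, 0.099], [-0.088, 0.996, 0.023], [-0.101, 0.014, -0.995]]
lean 5.9 heading of lean 13.2
```

Request:
play_rows([
  [[-1,0,0,0,0],[-1,0,0,0,0]],
])

```text
clock: 4.7
tcp_pos: [0.4501, 0.0418, 0.708]
orientation: [-0.135, 3.037, 0.029]
contact_force: [-0.3, -0.4, 0.5]
grip_width: 0.0851
gripper_force: 0.0
```

```bash
python3 st.py
```

```text
4.7 [0.4501 0.0418 0.708 ] joints [ 0.035 -0.007 -0.26   1.131 -0.002  1.915  1.434]
[[-0.991, -0.09, 0.1], [-0.088, 0.996, 0.023], [-0.102, 0.014, -0.995]]
lean 5.9 heading of lean 13.1
```

Request:
play_rows([
  [[-1,-0.3,-0.15,-1,0],[-1,-0.3,-0.15,-1,0],[-1,-0.3,-0.15,-1,0],[-1,-0.3,-0.15,-1,0],[-1,-0.3,-0.15,-1,0],[-1,-0.3,-0.15,-1,0],[-1,-0.3,-0.15,-1,0],[-1,-0.3,-0.15,-1,0],[-1,-0.3,-0.15,-1,0],[-1,-0.3,-0.15,-1,0]],
])

```text
clock: 5.53
tcp_pos: [0.4941, 0.0168, 0.733]
orientation: [-0.133, 2.984, 0.035]
contact_force: [-0.6, 0.8, -0.1]
grip_width: 0.0853
gripper_force: 0.0
```

```bash
python3 st.py
```

```text
5.5333 [0.4941 0.0168 0.733 ] joints [-0.775  0.02   0.655  1.054 -0.025  1.915  1.528]
[[-0.984, -0.09, 0.153], [-0.086, 0.996, 0.03], [-0.155, 0.016, -0.988]]
lean 9.0 heading of lean 11.1
```

Request:
play_rows([
  [[-1,-0.2,-0.15,-1,0],[-1,-0.2,-0.15,-1,0],[-1,-0.2,-0.15,-1,0],[-1,-0.2,-0.15,-1,0]],
])

```text
clock: 5.87
tcp_pos: [0.504, -0.0027, 0.7582]
orientation: [-0.128, 2.929, 0.037]
contact_force: [0.0, -0.0, -0.1]
grip_width: 0.0852
gripper_force: 0.0
```

Request:
play_rows([
  [[-1,-0.2,-0.15,-1,0],[-1,-0.2,-0.15,-1,0],[-1,-0.2,-0.15,-1,0]],
])

```text
clock: 6.12
tcp_pos: [0.5058, -0.0178, 0.7825]
orientation: [-0.126, 2.877, 0.037]
contact_force: [-0.2, -0.3, 0.2]
grip_width: 0.0854
gripper_force: 0.0
```

Request:
play_rows([
  [[-1,-0.2,0,-1,0],[-1,-0.2,0,-1,0]],
])

```text
clock: 6.28
tcp_pos: [0.5025, -0.0179, 0.8044]
orientation: [-0.123, 2.831, 0.037]
contact_force: [-0.2, 0.4, 0.4]
grip_width: 0.0856
gripper_force: 0.0
```

```bash
python3 st.py
```

```text
6.2833 [ 0.5025 -0.0179  0.8044] joints [-0.686  0.02   0.648  0.903 -0.041  1.915  1.597]
[[-0.949, -0.089, 0.301], [-0.081, 0.996, 0.039], [-0.304, 0.013, -0.953]]
lean 17.7 heading of lean 7.3
```

Request:
play_rows([
  [[-1,-0.2,0,-1,0],[-1,-0.2,0,-1,0]],
])

```text
clock: 6.45
tcp_pos: [0.4957, -0.0183, 0.8267]
orientation: [-0.121, 2.784, 0.039]
contact_force: [0.2, -0.3, 0.7]
grip_width: 0.0858
gripper_force: 0.0
```

Request:
play_rows([
  [[-1,-0.2,0,-1,0],[-1,-0.2,0,-1,0]],
])

```text
clock: 6.62
tcp_pos: [0.4851, -0.0196, 0.8486]
orientation: [-0.119, 2.738, 0.041]
contact_force: [-0.4, -0.6, -0.1]
grip_width: 0.0852
gripper_force: 0.0
```

Request:
play_rows([
  [[-1,-0.2,0,-1,0],[-1,-0.2,0,-1,0]],
])

```text
clock: 6.78
tcp_pos: [0.471, -0.0211, 0.8701]
orientation: [-0.116, 2.693, 0.043]
contact_force: [-1.3, -0.8, 0.4]
grip_width: 0.0854
gripper_force: 0.0
```

Request:
play_rows([
  [[-1,-0.2,0,-1,0],[-1,-0.2,0,-1,0]],
])

```text
clock: 6.95
tcp_pos: [0.4549, -0.0225, 0.8904]
orientation: [-0.114, 2.65, 0.044]
contact_force: [-2.0, -1.2, 1.0]
grip_width: 0.0851
gripper_force: 0.0
```

Request:
play_rows([
  [[-1,-0.2,0,-1,0],[-1,-0.2,0,-1,0]],
])

```text
clock: 7.12
tcp_pos: [0.4378, -0.024, 0.9089]
orientation: [-0.111, 2.611, 0.044]
contact_force: [-0.6, -0.8, 0.5]
grip_width: 0.0855
gripper_force: 0.0
```

Request:
play_rows([
  [[-1,-0.2,0,-1,0],[-1,-0.2,0,-1,0]],
])

```text
clock: 7.28
tcp_pos: [0.4168, -0.0257, 0.9293]
orientation: [-0.104, 2.566, 0.041]
contact_force: [-0.8, 0.7, -0.2]
grip_width: 0.0852
gripper_force: 0.0
```

```bash
python3 st.py
```

```text
7.2833 [ 0.4168 -0.0257  0.9293] joints [ 0.658 -0.062 -0.588  0.706 -0.126  1.915  1.635]
[[-0.837, -0.083, 0.541], [-0.066, 0.997, 0.051], [-0.543, 0.007, -0.84]]
lean 32.9 heading of lean 5.4
```

Request:
play_rows([
  [[-1,-0.2,0,-1,0],[-1,-0.2,0,-1,0]],
])

```text
clock: 7.45
tcp_pos: [0.3948, -0.0262, 0.9487]
orientation: [-0.101, 2.52, 0.039]
contact_force: [-0.7, 0.5, 0.0]
grip_width: 0.0853
gripper_force: 0.0
```

```bash
cat > go.py <<'E'
# usage: go.py x y z(rack mm of grasp point) [back mm along tool z]
from h import *; import sys
q=np.load("q.npy"); o=get_obs(); m=R.from_rotvec(o["orientation"]).as_matrix()
G=R.from_euler("z",q[3]).as_matrix(); a=[float(v) for v in sys.argv[1:]]
off=a[4] if len(a)>4 else 19
w=G@(np.array(a[:3])/1e3)+q[:3]+m[:,2]*(off-(a[3] if len(a)>3 else 0))/1e3
d=m.T@(w-o["tcp_pos"])
wy=G@[1,0,0]; t=np.arctan2(m[:,1]@wy,-m[:,0]@wy) # residual turn about tool z
cur=G.T@(o["tcp_pos"]-m[:,2]*.019-q[:3])*1e3
print("clock",round(o["clock"],2),"target tcp",w.round(3),"shift units",(d/.2).round(3),"rows",np.linalg.norm(d)/.0417,"turn units",(t/(np.pi/2)).round(3),"grasp now rack",cur.round(1),"lean",np.degrees(np.arccos(-m[2,2])).round(1),"w",o["grip_width"].round(4),"j",o["joints"].round(2))
E
python3 st.py; python3 go.py 0 -50 95 150
```

```text
7.45 [ 0.3948 -0.0262  0.9487] joints [ 0.518 -0.099 -0.42   0.699 -0.151  1.915  1.642]
[[-0.812, -0.082, 0.578], [-0.064, 0.997, 0.051], [-0.581, 0.005, -0.814]]
lean 35.5 heading of lean 5.1Traceback (most recent call last):
  File "go.py", line 10, in <module>
    print("clock",round(o["clock"],2),"target tcp",w.round(3),"shift units",(d/.2).round(3),"rows",np.linalg.norm(d)/.0417,"turn units",(t/(np.pi/2)).round(3),"grasp now rack",cur.round(1),"lean",np.degrees(np.arccos(-m[2,2])).round(1),"w",o["grip_width"].round(4),"j",o["joints"].round(2))
                                                                                                                                                                                                                                                ^^^^^^^^^^^^^^^^^^^^^
AttributeError: 'float' object has no attribute 'round'
```

```bash
sed -i 's/o\["grip_width"\].round(4)/round(float(o["grip_width"]),4)/' go.py; python3 go.py 0 -50 92 150
```

```text
clock 7.45 target tcp [0.517 0.033 0.201] shift units [1.658 0.225 3.411] rows 18.22467014239462 turn units -0.0 grasp now rack [-213.3  -99.2  961.9] lean 35.5 w 0.0853 j [ 0.52 -0.1  -0.42  0.7  -0.15  1.92  1.64]
```

Request:
play_rows([
  [[0.06,0.42,0.05,0.85,0],[0.06,0.42,0.05,0.85,0],[0.06,0.42,0.05,0.85,0],[0.06,0.42,0.05,0.85,0],[0.06,0.42,0.05,0.85,0],[0.06,0.42,0.05,0.85,0]],
])

```text
clock: 7.95
tcp_pos: [0.424, -0.0117, 0.7526]
orientation: [-0.104, 2.534, 0.043]
contact_force: [0.4, -0.5, -0.5]
grip_width: 0.0398
gripper_force: 0.0
```

Request:
play_rows([
  [[0.06,0.42,0.05,0.85,0],[0.06,0.42,0.05,0.85,0],[0.06,0.42,0.05,0.85,0],[0.06,0.42,0.05,0.85,0],[0.06,0.42,0.05,0.85,0],[0.06,0.42,0.05,0.85,0]],
])

```text
clock: 8.45
tcp_pos: [0.4784, -0.0019, 0.5642]
orientation: [-0.099, 2.54, 0.05]
contact_force: [0.1, -1.7, 0.2]
grip_width: 0.0405
gripper_force: 0.0
```

```bash
python3 go.py 0 -50 92 150
```

```text
clock 8.45 target tcp [0.519 0.032 0.202] shift units [0.847 0.125 1.616] rows 8.77086775361803 turn units -0.001 grasp now rack [-127.7  -82.   577.7] lean 34.4 w 0.0405 j [-0.01 -0.33 -0.08  1.83 -0.04  1.04  1.56]
```

Request:
play_rows([
  [[0.06,0.42,0.06,0.81,0],[0.06,0.42,0.06,0.81,0],[0.06,0.42,0.06,0.81,0],[0.06,0.42,0.06,0.81,0],[0.06,0.42,0.06,0.81,0],[0.06,0.42,0.06,0.81,0]],
])

```text
clock: 8.95
tcp_pos: [0.4982, 0.0161, 0.3809]
orientation: [-0.104, 2.545, 0.052]
contact_force: [-0.7, -0.3, 0.3]
grip_width: 0.0403
gripper_force: 0.0
```

```bash
python3 go.py 0 -50 92 150
```

```text
clock 8.95 target tcp [0.519 0.031 0.203] shift units [0.407 0.054 0.802] rows 4.320216920388229 turn units -0.004 grasp now rack [-106.4  -65.7  394.5] lean 34.1 w 0.0403 j [-0.01 -0.24 -0.14  2.16 -0.01  0.62  1.5 ]
```

Request:
play_rows([
  [[0.06,0.41,0.05,0.8,0],[0.06,0.41,0.05,0.8,0],[0.06,0.41,0.05,0.8,0],[0.06,0.41,0.05,0.8,0],[0.06,0.41,0.05,0.8,0],[0.06,0.41,0.05,0.8,0]],
])

```text
clock: 9.45
tcp_pos: [0.5228, 0.0297, 0.2117]
orientation: [-0.106, 2.539, 0.042]
contact_force: [0.4, -0.0, -0.1]
grip_width: 0.0403
gripper_force: 0.0
```

```bash
python3 go.py 0 -50 90 0; python3 - <<'E'
from h import *
f=viewer.grab_frame("side"); save("pre",cv2.resize(f["pixels"][200:400,220:440],None,fx=3,fy=3,interpolation=cv2.INTER_CUBIC))
E
```

```text
clock 9.45 target tcp [0.603 0.04  0.077] shift units [0.048 0.014 0.786] rows 3.7788267874402166 turn units -0.003 grasp now rack [-80.9 -54.  225.2] lean 34.4 w 0.0403 j [ 0.32  0.06 -0.54  2.34  0.57  0.18  0.9 ]
```

View pics/pre.png

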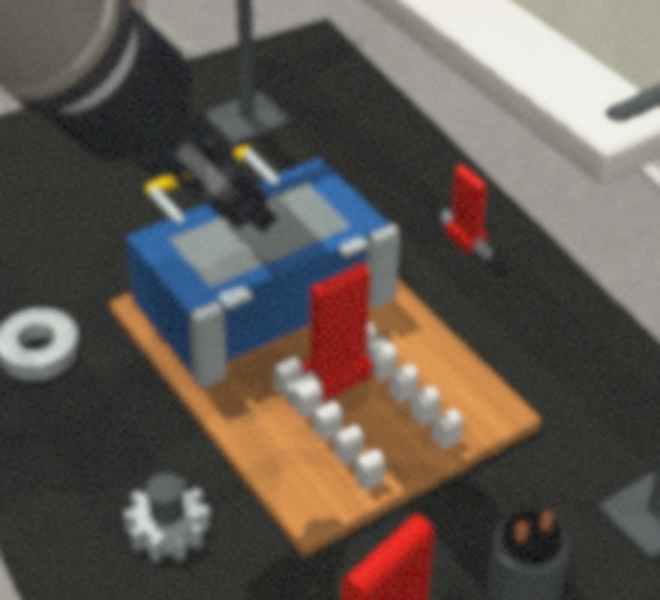

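Request:
play_rows([
  [[0.06,0.05,0.015,0.2,0],[0.06,0.05,0.015,0.4,0],[0.06,0.05,0.015,0.55,0],[0.06,0.05,0.015,0.6,0],[0.06,0.05,0.015,0.6,0]],
])

```text
clock: 9.92
tcp_pos: [0.5534, 0.0233, 0.1604]
orientation: [-0.093, 2.539, 0.017]
contact_force: [0.7, -1.0, -0.6]
grip_width: 0.0397
gripper_force: 0.0
```

```bash
python3 go.py 0 -50 90 0
```

```text
clock 9.92 target tcp [0.603 0.04  0.077] shift units [0.027 0.069 0.489] rows 2.370955985706111 turn units 0.008 grasp now rack [-50.9 -62.5 173.8] lean 34.4 w 0.0397 j [ 0.27  0.22 -0.51  2.33  1.49  0.19  0.01]
```

Request:
play_rows([
  [[0.06,0.03,0.07,0.05,0],[0.06,0.03,0.07,0.1,0],[0.06,0.03,0.07,0.15,0],[0.06,0.03,0.07,0.15,0],[0.06,0.03,0.07,0.15,0]],
])

```text
clock: 10.33
tcp_pos: [0.5623, 0.0387, 0.1307]
orientation: [-0.095, 2.543, 0.019]
contact_force: [-0.2, -0.1, -0.5]
grip_width: 0.0397
gripper_force: 0.0
```

```bash
python3 go.py 0 -50 90 0
```

```text
clock 10.33 target tcp [0.603 0.04  0.077] shift units [-0.016 -0.007  0.339] rows 1.6259534635993795 turn units 0.007 grasp now rack [-40.7 -47.9 144.2] lean 34.2 w 0.0397 j [ 0.27  0.31 -0.56  2.33  1.78  0.26 -0.28]
```

Request:
play_rows([
  [[0.06,-0.02,0,0.1,0],[0.06,-0.02,0,0.2,0],[0.06,-0.02,0,0.3,0],[0.06,-0.02,0,0.34,0],[0.06,-0.02,0,0.34,0],[0.06,-0.02,0,0.34,0]],
])

```text
clock: 10.83
tcp_pos: [0.601, 0.0417, 0.0754]
orientation: [-0.097, 2.546, 0.02]
contact_force: [-0.3, 0.5, -0.1]
grip_width: 0.0404
gripper_force: 0.0
```

```bash
python3 go.py 0 -50 90 0
```

```text
clock 10.83 target tcp [0.603 0.04  0.076] shift units [-0.011 -0.01   0.001] rows 0.0694909212070777 turn units 0.006 grasp now rack [ -1.9 -48.1  88.9] lean 34.0 w 0.0404 j [ 0.31  0.5  -0.63  2.27  2.01  0.38 -0.44]
```

Request:
play_rows([
  [[0.06,-0.01,-0.01,0,0],[1,-0.01,-0.01,0,0],[1,-0.01,-0.01,0,0],[1,-0.01,-0.01,0,0],[1,-0.01,-0.01,0,0],[1,-0.01,-0.01,0,0]],
], grip_force=40)

```text
clock: 11.33
tcp_pos: [0.6027, 0.04, 0.077]
orientation: [-0.098, 2.544, 0.02]
contact_force: [-4.2, -1.3, 8.1]
grip_width: 0.0112
gripper_force: 42.6
```

```bash
python3 go.py 0 -50 90 0; python3 st.py; python3 - <<'E'
from h import *
q=np.load("q.npy");m=R.from_rotvec(get_obs()["orientation"]).as_matrix();G=R.from_euler("z",q[3]).as_matrix()
for p in((0,0,50),(0,-25,50),(0,-25,0)): print(p,(m.T@G@np.array(p)/200).round(3))
E
```

```text
clock 11.33 target tcp [0.603 0.04  0.076] shift units [-0.    -0.001  0.003] rows 0.014481112171526074 turn units 0.005 grasp now rack [ -0.3 -49.9  90.5] lean 34.1 w 0.0112 j [ 0.31  0.5  -0.62  2.26  2.01  0.37 -0.44]
11.3333 [0.6027 0.04   0.077 ] joints [ 0.312  0.499 -0.621  2.264  2.005  0.372 -0.438]
[[-0.825, -0.075, 0.56], [-0.066, 0.997, 0.036], [-0.561, -0.007, -0.828]]
lean 34.1 heading of lean 3.7
(0, 0, 50) [-0.14  -0.002 -0.207]
(0, -25, 50) [-0.14  -0.127 -0.206]
(0, -25, 0) [-0.    -0.125  0.001]
```

Request:
play_rows([
  [[1,-0.03,0,-0.045,0],[1,-0.06,0,-0.09,0],[1,-0.09,0,-0.135,0],[1,-0.12,0,-0.18,0],[1,-0.12,0,-0.18,0],[1,-0.12,0,-0.18,0]],
])

```text
clock: 11.83
tcp_pos: [0.6023, 0.0405, 0.1198]
orientation: [-0.098, 2.545, 0.021]
contact_force: [-0.8, -0.1, -0.8]
grip_width: 0.0115
gripper_force: 41.2
```

```bash
python3 go.py 0 -75 134 0
```

```text
clock 11.83 target tcp [0.605 0.015 0.12 ] shift units [-0.005 -0.128  0.   ] rows 0.6160390193190289 turn units 0.005 grasp now rack [ -0.7 -49.3 133.3] lean 34.1 w 0.0115 j [ 0.23  0.38 -0.51  2.25  1.75  0.26 -0.23]
```

Request:
play_rows([
  [[1,0,-0.06,0,0],[1,-0.005,-0.128,0,0],[1,-0.005,-0.128,0,0],[1,-0.005,-0.128,0,0],[1,-0.005,-0.128,0,0]],
])

```text
clock: 12.25
tcp_pos: [0.6045, 0.0156, 0.1192]
orientation: [-0.098, 2.547, 0.022]
contact_force: [0.5, -0.2, -0.6]
grip_width: 0.0115
gripper_force: 41.1
```

```bash
python3 go.py 0 -75 91 0;  python3 - <<'E'
from h import *
f=viewer.grab_frame("side"); save("lift",cv2.resize(f["pixels"][240:400,250:420],None,fx=3.5,fy=3.5,interpolation=cv2.INTER_CUBIC))
E
```

```text
clock 12.25 target tcp [0.605 0.015 0.077] shift units [ 0.114 -0.002  0.174] rows 1.000521497712166 turn units 0.005 grasp now rack [ -0.5 -74.4 132.7] lean 33.9 w 0.0115 j [ 0.28  0.38 -0.51  2.25  1.77  0.22 -0.2 ]
```

View pics/lift.png

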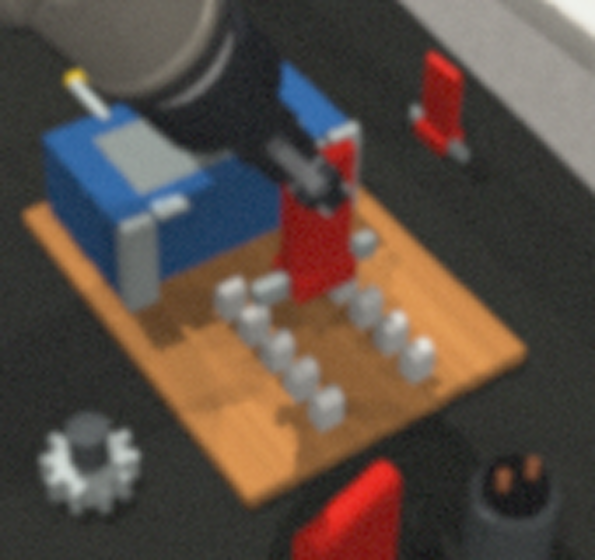

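The stop hangs upright in the fingers, with its lug at (270,290) and (363,242), above the combs. I'll lower it.

Request:
play_rows([
  [[1,0.02,-0.003,0.035,0],[1,0.045,-0.003,0.07,0],[1,0.065,-0.003,0.1,0],[1,0.09,-0.003,0.135,0],[1,0.11,-0.003,0.17,0],[1,0.114,-0.003,0.174,0],[1,0.114,-0.003,0.174,0]],
])

```text
clock: 12.88
tcp_pos: [0.6053, 0.0149, 0.0777]
orientation: [-0.098, 2.547, 0.023]
contact_force: [-0.1, 0.4, -2.3]
grip_width: 0.0116
gripper_force: 41.2
```

```bash
python3 go.py 0 -75 90.5 0
```

```text
clock 12.88 target tcp [0.605 0.015 0.077] shift units [0.003 0.001 0.003] rows 0.019848803900290046 turn units 0.004 grasp now rack [  0.2 -75.1  91.3] lean 34.0 w 0.0116 j [ 0.38  0.5  -0.63  2.26  2.02  0.34 -0.4 ]
```

Request:
play_rows([
  [[1,0.003,0,0.004,0],[1,0.003,0,0.004,0],[0.5,0.003,0,0.004,0],[0.06,0.003,0,0.004,0],[0.06,0.003,0,0.004,0],[0.06,0,0,-0.1,0],[0.06,0,0,-0.2,0],[0.06,0,0,-0.35,0],[0.06,0,0,-0.5,0],[0.06,0,0,-0.5,0],[0.06,0,0,-0.5,0]],
])

```text
clock: 13.8
tcp_pos: [0.5497, 0.0106, 0.1636]
orientation: [-0.098, 2.543, 0.02]
contact_force: [0.2, 0.0, 0.8]
grip_width: 0.0403
gripper_force: 0.0
```

```bash
python3 go.py 0 140 75 90;  python3 - <<'E'
from h import *
f=viewer.grab_frame("side"); t=viewer.grab_frame("top");q=np.load("q.npy")
save("seat",cv2.resize(f["pixels"][240:400,250:420],None,fx=3.5,fy=3.5,interpolation=cv2.INTER_CUBIC))
for g in(f,t): print([(d["rect"],round(d["score"],2)) for d in viewer.trace(g,"stop_mid")])
E
```

```text
clock 13.8 target tcp [0.537 0.226 0.136] shift units [0.058 1.08  0.118] rows 5.217991923314226 turn units 0.005 grasp now rack [-55.6 -74.9 177.1] lean 34.2 w 0.0403 j [ 0.38  0.21 -0.59  2.33  1.41  0.18  0.13]
[([366.4, 256.6, 384.2, 288.6], 0.72), ([324.2, 373.8, 369.6, 450.0], 0.6), ([219.8, 301.6, 242.3, 326.8], 0.43)]
[([193.7, 141.1, 463.1, 272.4], 0.7), ([352.2, 218.8, 362.9, 247.6], 0.67), ([418.6, 246.5, 442.1, 288.7], 0.63)]
```

View pics/seat.png

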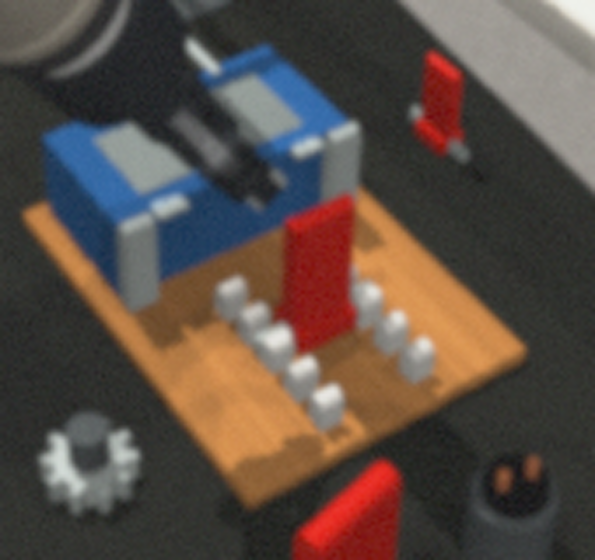

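Stop is seated upright in the second notch, at (320,275). Next the bar.

Request:
play_rows([
  [[0.29,0.02,0.2,0,0],[0.29,0.02,0.4,0,0],[0.29,0.02,0.6,0,0],[0.29,0.02,0.8,0,0],[0.29,0.02,1,0,0],[0.29,0.02,1,0,0],[0.29,0.02,1,0,0]],
])

```text
clock: 14.58
tcp_pos: [0.5312, 0.2135, 0.1569]
orientation: [-0.104, 2.547, 0.026]
contact_force: [-0.4, -0.6, -0.4]
grip_width: 0.0306
gripper_force: 0.0
```

```bash
python3 go.py -8 140 76 60
```

```text
clock 14.58 target tcp [0.546 0.226 0.112] shift units [0.058 0.059 0.23 ] rows 1.170217723882455 turn units 0.001 grasp now rack [-57.5 128.7 170.4] lean 34.0 w 0.0306 j [ 0.01  0.32 -0.78  2.25  1.39  0.56 -0.23]
```

Request:
play_rows([
  [[0.29,0.03,0.03,0.1,0],[0.29,0.058,0.059,0.2,0],[0.29,0.058,0.059,0.23,0],[0.29,0.058,0.059,0.23,0],[0.29,0.058,0.059,0.23,0]],
])

```text
clock: 15.0
tcp_pos: [0.5468, 0.2211, 0.1125]
orientation: [-0.096, 2.548, 0.02]
contact_force: [0.6, 0.7, -0.2]
grip_width: 0.0301
gripper_force: 0.0
```

```bash
python3 go.py -8 140 75 0;  python3 - <<'E'
from h import *
f=viewer.grab_frame("side"); t=viewer.grab_frame("top")
a=cv2.resize(f["pixels"][225:325,240:350],None,fx=4.5,fy=4.5,interpolation=cv2.INTER_CUBIC);a=a[:440]
b=cv2.resize(t["pixels"][195:270,255:340],None,fx=5,fy=5,interpolation=cv2.INTER_CUBIC);c=np.zeros((440,b.shape[1],3),np.uint8);c[:b.shape[0]]=b
im=np.hstack([a,c]);im=cv2.resize(im,None,fx=.85,fy=.85);print(im.shape);save("bar",im)
E
```

```text
clock 15.0 target tcp [0.58  0.229 0.061] shift units [0.004 0.028 0.304] rows 1.4663180107219251 turn units 0.006 grasp now rack [-41.4 135.1 126. ] lean 33.9 w 0.0301 j [-0.04  0.45 -0.74  2.24  1.58  0.61 -0.41]
(374, 782, 3)
```

View pics/bar.png

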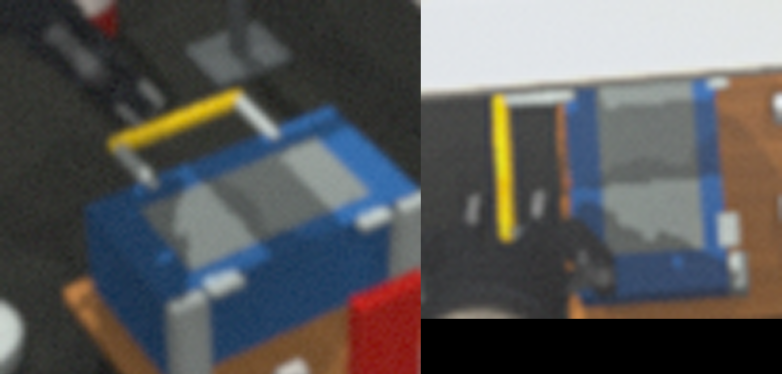

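Request:
play_rows([
  [[0.29,0.004,0.028,0.06,0],[0.29,0.004,0.028,0.14,0],[0.29,0.004,0.028,0.22,0],[0.29,0.004,0.028,0.3,0],[0.29,0.004,0.028,0.304,0],[0.29,0.004,0.028,0.304,0]],
])

```text
clock: 15.6
tcp_pos: [0.5796, 0.2296, 0.0624]
orientation: [-0.096, 2.547, 0.021]
contact_force: [-0.9, -0.8, -0.0]
grip_width: 0.0303
gripper_force: 0.0
```

```bash
python3 go.py -8 140 75 0
```

```text
clock 15.6 target tcp [0.58  0.229 0.061] shift units [ 0.003 -0.005  0.004] rows 0.03154215467241039 turn units 0.006 grasp now rack [ -7.9 140.9  75.9] lean 34.0 w 0.0303 j [-0.06  0.59 -0.7   2.19  1.75  0.65 -0.51]
```

Request:
play_rows([
  [[1,0.003,-0.004,0.003,0],[1,0.003,-0.004,0.003,0],[1,0.003,-0.004,0.003,0],[1,0.003,-0.004,0.003,0],[1,0.003,-0.004,0.003,0]],
], grip_force=25)

```text
clock: 16.02
tcp_pos: [0.5794, 0.2297, 0.0624]
orientation: [-0.099, 2.545, 0.021]
contact_force: [-5.0, -1.8, 6.7]
grip_width: 0.0091
gripper_force: 26.4
```

```bash
python3 go.py -8 140 75 0; cat > arc.py <<'E'
# arc rows: arc.py th_end n ; circle about the hinge through the present grasp point
from h import *; import sys
q=np.load("q.npy"); o=get_obs(); m=R.from_rotvec(o["orientation"]).as_matrix();G=R.from_euler("z",q[3]).as_matrix()
c=G.T@(o["tcp_pos"]-m[:,2]*.019-q[:3]); y,z=c[1],c[2]-.075; th=np.arctan2(z,y); rr=np.hypot(y,z)
print("clock",o["clock"],"th",th.round(3),"r",rr.round(4),"x",c[0].round(4),"F",o["contact_force"].round(1),"w",round(float(o["grip_width"]),4))
R0=float(sys.argv[3]) if len(sys.argv)>3 else .140
for t in np.linspace(th,float(sys.argv[1]),int(sys.argv[2])+1)[1:]:
    p=np.array([c[0],R0*np.cos(t),.075+R0*np.sin(t)]); print(t.round(2),(m.T@G@(p-c)/.2).round(3).tolist())
E
python3 arc.py 0.9 11
```

```text
clock 16.02 target tcp [0.58  0.229 0.061] shift units [ 0.002 -0.005  0.004] rows 0.032765796907736955 turn units 0.004 grasp now rack [ -8.2 141.   75.9] lean 34.1 w 0.0091 j [-0.06  0.59 -0.7   2.19  1.75  0.65 -0.52]
clock 16.0167 th 0.006 r 0.141 x -0.0082 F [-5.  -1.8  6.7] w 0.0091
0.09 [-0.032, -0.008, -0.047]
0.17 [-0.063, -0.016, -0.094]
0.25 [-0.095, -0.028, -0.14]
0.33 [-0.125, -0.045, -0.185]
0.41 [-0.155, -0.066, -0.228]
0.49 [-0.184, -0.091, -0.27]
0.57 [-0.211, -0.12, -0.311]
0.66 [-0.237, -0.153, -0.349]
0.74 [-0.262, -0.19, -0.385]
0.82 [-0.284, -0.23, -0.418]
0.9 [-0.305, -0.273, -0.448]
```

Request:
play_rows([
  [[1,-0.032,-0.006,-0.047,0],[1,-0.063,-0.014,-0.094,0],[1,-0.095,-0.026,-0.14,0],[1,-0.125,-0.043,-0.185,0],[1,-0.155,-0.064,-0.228,0],[1,-0.184,-0.09,-0.27,0],[1,-0.184,-0.09,-0.27,0],[1,-0.184,-0.09,-0.27,0]],
])

```text
clock: 16.68
tcp_pos: [0.5806, 0.2145, 0.1282]
orientation: [-0.102, 2.545, 0.027]
contact_force: [-0.7, 5.5, -0.1]
grip_width: 0.0089
gripper_force: 24.5
```

```bash
python3 arc.py 1.35 11; python3 st.py
```

```text
clock 16.6833 th 0.488 r 0.1423 x -0.0082 F [-0.7  5.5 -0.1] w 0.0089
0.57 [-0.024, -0.038, -0.035]
0.64 [-0.049, -0.069, -0.072]
0.72 [-0.073, -0.104, -0.107]
0.8 [-0.095, -0.142, -0.14]
0.88 [-0.116, -0.183, -0.17]
0.96 [-0.134, -0.227, -0.197]
1.04 [-0.151, -0.273, -0.222]
1.11 [-0.166, -0.321, -0.243]
1.19 [-0.178, -0.371, -0.261]
1.27 [-0.188, -0.423, -0.276]
1.35 [-0.196, -0.476, -0.288]
16.6833 [0.5806 0.2145 0.1282] joints [-0.003  0.44  -0.715  2.182  1.512  0.563 -0.273]
[[-0.825, -0.079, 0.559], [-0.067, 0.997, 0.042], [-0.561, -0.003, -0.828]]
lean 34.1 heading of lean 4.3
```

Request:
play_rows([
  [[1,-0.026,-0.032,-0.038,0],[1,-0.051,-0.063,-0.075,0],[1,-0.076,-0.098,-0.111,0],[1,-0.098,-0.136,-0.144,0],[1,-0.119,-0.178,-0.174,0],[1,-0.138,-0.222,-0.202,0],[1,-0.155,-0.269,-0.227,0],[1,-0.17,-0.318,-0.248,0],[1,-0.182,-0.369,-0.266,0],[1,-0.192,-0.421,-0.281,0],[1,-0.2,-0.475,-0.293,0],[1,-0.2,-0.475,-0.293,0]],
])

```text
clock: 17.68
tcp_pos: [0.5887, 0.1192, 0.2011]
orientation: [-0.101, 2.542, 0.024]
contact_force: [-15.0, 2.6, 19.1]
grip_width: 0.0088
gripper_force: 27.9
```

```bash
python3 arc.py 2.1 11 .141; python3 st.py
```

```text
clock 17.6833 th 1.358 r 0.1428 x -0.0079 F [-15.    2.6  19.1] w 0.0088
1.43 [0.0, -0.049, 0.001]
1.49 [-0.003, -0.096, -0.003]
1.56 [-0.004, -0.143, -0.005]
1.63 [-0.003, -0.191, -0.004]
1.7 [-0.001, -0.238, 0.0]
1.76 [0.003, -0.285, 0.007]
1.83 [0.009, -0.332, 0.016]
1.9 [0.017, -0.377, 0.028]
1.97 [0.027, -0.421, 0.042]
2.03 [0.038, -0.465, 0.058]
2.1 [0.05, -0.506, 0.077]
17.6833 [0.5887 0.1192 0.2011] joints [ 0.262  0.254 -0.743  2.185  1.132  0.401  0.246]
[[-0.824, -0.078, 0.562], [-0.067, 0.997, 0.039], [-0.563, -0.005, -0.826]]
lean 34.3 heading of lean 4.0
```

Request:
play_rows([
  [[1,0,0,-0.01,0],[1,0,0,-0.015,0]],
])

```text
clock: 17.85
tcp_pos: [0.5885, 0.1163, 0.202]
orientation: [-0.096, 2.544, 0.02]
contact_force: [20.4, -1.0, -15.8]
grip_width: 0.0088
gripper_force: 24.2
```

```bash
python3 arc.py 2.1 11 .144
```

```text
clock 17.85 th 1.379 r 0.1432 x -0.0083 F [ 20.4  -1.  -15.8] w 0.0088
1.44 [-0.007, -0.046, -0.009]
1.51 [-0.009, -0.093, -0.012]
1.58 [-0.01, -0.14, -0.013]
1.64 [-0.009, -0.187, -0.011]
1.71 [-0.007, -0.234, -0.006]
1.77 [-0.002, -0.281, 0.001]
1.84 [0.004, -0.326, 0.01]
1.9 [0.011, -0.371, 0.022]
1.97 [0.021, -0.415, 0.037]
2.03 [0.032, -0.458, 0.053]
2.1 [0.044, -0.5, 0.072]
```

Request:
play_rows([
  [[1,-0.003,-0.046,0.004,0],[1,-0.005,-0.093,0.001,0],[1,-0.006,-0.14,0,0],[1,-0.005,-0.187,0.002,0],[1,-0.003,-0.234,0.007,0],[1,0.002,-0.281,0.014,0],[1,0.008,-0.326,0.023,0],[1,0.008,-0.326,0.023,0]],
], grip_force=20)

```text
clock: 18.52
tcp_pos: [0.594, 0.0496, 0.1967]
orientation: [-0.093, 2.545, 0.019]
contact_force: [2.0, -1.2, 4.9]
grip_width: 0.0088
gripper_force: 28.2
```

```bash
python3 arc.py 2.45 10 .142
```

```text
clock 18.5167 th 1.856 r 0.1409 x -0.0083 F [ 2.  -1.2  4.9] w 0.0088
1.92 [0.004, -0.042, 0.007]
1.97 [0.013, -0.081, 0.02]
2.03 [0.022, -0.119, 0.035]
2.09 [0.033, -0.156, 0.052]
2.15 [0.046, -0.192, 0.071]
2.21 [0.059, -0.226, 0.091]
2.27 [0.074, -0.259, 0.114]
2.33 [0.089, -0.29, 0.137]
2.39 [0.106, -0.32, 0.162]
2.45 [0.124, -0.347, 0.189]
```

Request:
play_rows([
  [[1,0.007,-0.04,0.011,0],[1,0.015,-0.079,0.023,0],[1,0.025,-0.116,0.038,0],[1,0.036,-0.153,0.055,0],[1,0.048,-0.189,0.074,0],[1,0.061,-0.223,0.094,0],[1,0.076,-0.256,0.116,0],[1,0.091,-0.287,0.139,0],[1,0.108,-0.317,0.164,0],[1,0.108,-0.317,0.164,0]],
])

```text
clock: 19.35
tcp_pos: [0.5984, -0.0125, 0.1564]
orientation: [-0.096, 2.547, 0.021]
contact_force: [6.1, -0.7, -1.5]
grip_width: 0.0088
gripper_force: 28.2
```

```bash
python3 arc.py 2.7 8 .14; python3 st.py
```

```text
clock 19.35 th 2.391 r 0.1393 x -0.0088 F [ 6.1 -0.7 -1.5] w 0.0088
2.43 [0.01, -0.021, 0.015]
2.47 [0.021, -0.038, 0.032]
2.51 [0.033, -0.054, 0.05]
2.55 [0.045, -0.07, 0.069]
2.58 [0.058, -0.084, 0.087]
2.62 [0.071, -0.098, 0.107]
2.66 [0.084, -0.111, 0.127]
2.7 [0.098, -0.122, 0.147]
19.35 [ 0.5984 -0.0125  0.1564] joints [ 0.462  0.316 -0.629  2.23   1.325  0.202  0.301]
[[-0.827, -0.073, 0.557], [-0.064, 0.997, 0.036], [-0.558, -0.006, -0.829]]
lean 34.0 heading of lean 3.7
```

Request:
play_rows([
  [[1,0.01,-0.021,0.015,0],[1,0.021,-0.038,0.032,0],[1,0.033,-0.054,0.05,0],[1,0.045,-0.07,0.069,0],[1,0.058,-0.084,0.087,0],[1,0.067,-0.093,0.1,0],[1,0.067,-0.093,0.1,0]],
])

```text
clock: 19.93
tcp_pos: [0.5999, -0.0303, 0.1328]
orientation: [-0.097, 2.547, 0.022]
contact_force: [6.4, 0.6, -0.8]
grip_width: 0.0088
gripper_force: 27.8
```

```bash
python3 arc.py 2.7 6 .139; python3 st.py
```

```text
clock 19.9333 th 2.605 r 0.1394 x -0.0088 F [ 6.4  0.6 -0.8] w 0.0088
2.62 [0.006, -0.004, 0.009]
2.64 [0.011, -0.009, 0.017]
2.65 [0.017, -0.014, 0.025]
2.67 [0.022, -0.02, 0.033]
2.68 [0.028, -0.024, 0.041]
2.7 [0.033, -0.029, 0.05]
19.9333 [ 0.5999 -0.0303  0.1328] joints [ 0.502  0.372 -0.634  2.239  1.61   0.197  0.066]
[[-0.827, -0.074, 0.558], [-0.065, 0.997, 0.037], [-0.559, -0.006, -0.829]]
lean 34.0 heading of lean 3.8
```

Now slowly onto the stop, watching the force.

Request:
play_rows([
  [[1,0.003,-0.002,0.005,0],[1,0.006,-0.005,0.009,0],[1,0.008,-0.007,0.013,0],[1,0.011,-0.009,0.017,0],[1,0.011,-0.009,0.017,0]],
])

```text
clock: 20.35
tcp_pos: [0.6001, -0.0322, 0.1292]
orientation: [-0.097, 2.547, 0.02]
contact_force: [5.7, -0.8, -1.1]
grip_width: 0.009
gripper_force: 28.0
```

Request:
play_rows([
  [[1,0.003,-0.003,0.004,0],[1,0.006,-0.005,0.008,0],[1,0.006,-0.005,0.008,0]],
])

```text
clock: 20.6
tcp_pos: [0.6002, -0.0332, 0.1274]
orientation: [-0.097, 2.546, 0.02]
contact_force: [5.0, -0.3, -0.3]
grip_width: 0.0089
gripper_force: 28.0
```

```bash
python3 arc.py 2.7 6 .139
```

```text
clock 20.6 th 2.648 r 0.1392 x -0.0088 F [ 5.  -0.3 -0.3] w 0.0089
2.66 [0.003, -0.002, 0.005]
2.67 [0.006, -0.005, 0.009]
2.67 [0.009, -0.007, 0.014]
2.68 [0.012, -0.01, 0.018]
2.69 [0.015, -0.012, 0.023]
2.7 [0.018, -0.015, 0.027]
```

Request:
play_rows([
  [[1,0.003,-0.002,0.005,0],[1,0.006,-0.005,0.009,0],[1,0.006,-0.005,0.009,0]],
])

```text
clock: 20.85
tcp_pos: [0.6003, -0.0343, 0.1252]
orientation: [-0.097, 2.546, 0.02]
contact_force: [6.7, -0.5, -0.5]
grip_width: 0.0088
gripper_force: 28.1
```

Request:
play_rows([
  [[1,0.003,-0.002,0.005,0],[1,0.003,-0.002,0.005,0]],
])

```text
clock: 21.02
tcp_pos: [0.6004, -0.0345, 0.1245]
orientation: [-0.097, 2.545, 0.02]
contact_force: [0.9, -0.8, 6.8]
grip_width: 0.0088
gripper_force: 28.9
```

```bash
python3 arc.py 2.7 2 .139;  python3 - <<'E'
from h import *
f=viewer.grab_frame("side"); save("rest",cv2.resize(f["pixels"][220:400,240:430],None,fx=3.3,fy=3.3,interpolation=cv2.INTER_CUBIC))
E
```

```text
clock 21.0167 th 2.671 r 0.1391 x -0.0087 F [ 0.9 -0.8  6.8] w 0.0088
2.69 [0.005, -0.004, 0.008]
2.7 [0.01, -0.008, 0.015]
```

View pics/rest.png

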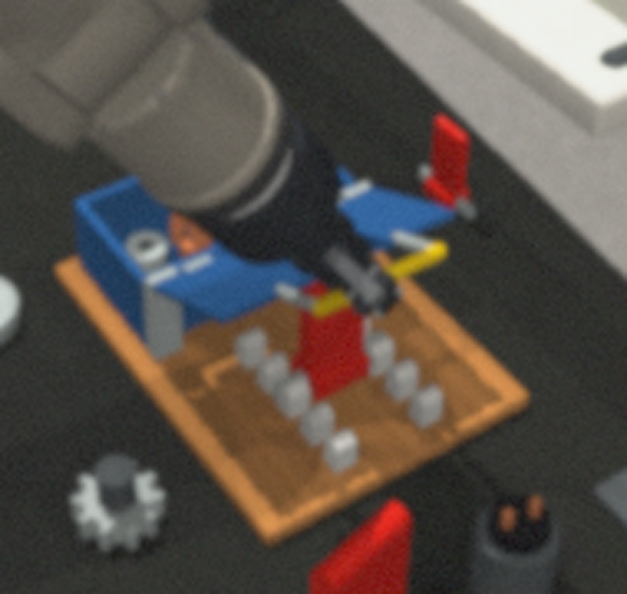

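Request:
play_rows([
  [[0.6,0,0,0,0],[0.4,0,0,0,0],[0.35,0,0,0,0],[0.35,0,0,0,0],[0.35,0,0,-0.05,0],[0.35,0,0,-0.15,0],[0.35,0,0,-0.3,0],[0.35,0,0,-0.45,0],[0.35,0,0,-0.6,0],[0.35,0,0,-0.6,0],[0.35,0,0,-0.6,0]],
])

```text
clock: 21.98
tcp_pos: [0.534, -0.0389, 0.2217]
orientation: [-0.096, 2.547, 0.02]
contact_force: [-0.1, -0.6, -0.2]
grip_width: 0.0279
gripper_force: 0.0
```

```bash
python3 st.py; python3 - <<'E'
from h import *
q=np.load("q.npy");G=R.from_euler("z",q[3]).as_matrix()
f=viewer.grab_frame("side");t=viewer.grab_frame("top")
save("end",cv2.resize(f["pixels"][220:400,240:430],None,fx=3.3,fy=3.3,interpolation=cv2.INTER_CUBIC))
for g in(f,t):
    h=cv2.cvtColor(g["pixels"],cv2.COLOR_RGB2HSV); m=cv2.inRange(h,(24,150,90),(34,255,255)); m[:, :230]=0;m[:,450:]=0;m[:190]=0;m[400:]=0
    y,x=np.nonzero(m);print(len(x),x.min(),x.max(),np.mean(x).round(1),np.mean(y).round(1))
    for th in(2.46,2.6,2.66,2.72): print(th,proj(g,G@[0,.14*np.cos(th),.075+.14*np.sin(th)]+q[:3]).round(1))
E
```

```text
21.9833 [ 0.534  -0.0389  0.2217] joints [ 1.142  0.182 -1.226  2.272  0.635  0.255  1.047]
[[-0.827, -0.073, 0.558], [-0.065, 0.997, 0.036], [-0.559, -0.007, -0.829]]
lean 34.0 heading of lean 3.6
168 335 375 357.0 303.0
2.46 [[350.2 288.8]]
2.6 [[353.4 298.5]]
2.66 [[354.5 302.5]]
2.72 [[355.5 306.6]]
62 375 379 376.8 227.0
2.46 [[370.8 220.1]]
2.6 [[374.8 220.9]]
2.66 [[376.2 221.4]]
2.72 [[377.4 221.8]]
```

View pics/end.png

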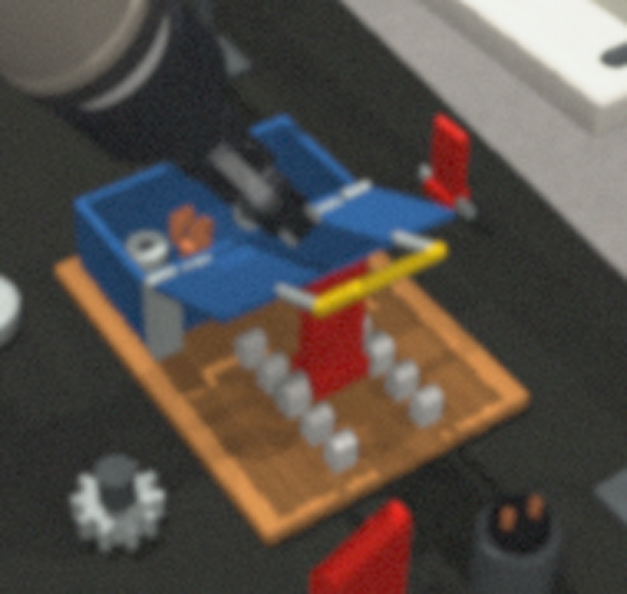

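The lid rests on the upright stop at about 2.66 rad (the bar projects to row 302.5, seen at 303.0). The arm is clear and still. Handing in.

```bash
python3 -c "
from bench import r
print(r.hand_in())"
```

```text
the job is handed in; nothing more can be done
None
```

The job is handed in: the red stop stands upright in the second notch, the lid was lowered gently onto it and rests at about 2.66 rad, the arm is clear, and I never moved against the bystanders; the hand-in returned no verdict.

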